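Lock the marking stamp away in its combination lockbox

ROBOT

A 6-joint arm with a two-finger parallel gripper is mounted at the origin on the work surface. World frame = base frame: x ahead of the robot, y to its left, z up, the work surface at z = 0. Lengths are in m, angles in degrees, forces in N, time in s.
With the tool pointing down it reaches from about 0.375 to 0.9 m from the base axis. Payload 3.1 kg.
Tool frame: the origin (TCP) lies at the very end of the fingers, on their centre line; the grasp point (between the pads) lies 19 mm behind it; x points along the fingers, y is the direction in which the jaws open and shut, and the axes are right-handed (so a half turn about x gives the same grasp; the last joint's range is limited). The gripper opens to 87 mm and grips with 3 to 60 N. Pads are 19 mm wide; open, the fingers measure 117 mm over their backs; the gripper's body (75 mm by 190 mm) begins 51 mm behind the grasp point.
Start: joints at [-78.467, 30.224, 82.088, -0, 67.689, -10.227], TCP at [0.232, -0.58, 0.223] pointing down, gripper open.
Joint ranges: [-176.69, 176.69], [-43.24, 126.21], [12.49, 139.97], [-82, 262], [0, 151.66], [-163.58, 163.58]. Speed limits (degrees/s): [159.86, 159.86, 180, 180, 180, 180].

INTERFACE

Orientations are given as a 3x3 rotation matrix whose columns are the frame's x, y, z axes.
In Python, from workcell import manip gives the robot as it stands.
- The arm moves only by the shell command python3 -m crank 'ROWS' [FORCE]. ROWS is JSON, a list of rows, each a list of 3 entries, a list of its own where there are three numbers: the opening, from -1 (shut) to 1 (fully open), then the shift along the tool's x, y, z in mm, then the turn about the tool's x in degrees. A call has 1 to 20 rows; each row shifts and turns the commanded pose from where the row before left it, along the tool's axes as they then stand; what a row does not reach is not made up. A row lasts 1/12 s, in which the tool goes at most 41.7 mm and 7.16 degrees, less where a joint would pass 70% of its speed; a pose out of reach is approached as far as the arm can. A call is refused whole if a number of a shift passes 41.7 or a number of a turn 7.16, either way. A call with a gripper value outside its range is refused whole. The fingers move at their own pace and stop on an object; FORCE is the grip in N (left out, the last holds). Time passes only in rows, so rows that do not move let the fingers close. It gives the time, the measured TCP pose, the force and the opening at its end, in the units of the state.
- manip.read_state(): the state, without advancing time (a new reading comes with each control period).
- manip.read_camera(name): name is "scene" or "top"; returns a dict with "frame" (384x512x3 uint8, red, green, blue), "fov_y" (degrees; the focal length in pixels is half the picture's height over the tangent of half this angle, whatever the lens; pixels are square), "cx", "cy" (the principal point, pixels), "cam_to_world" (4x4, takes a point from camera to world coordinates). Camera axes: x right, y down, z forward; pixel columns grow to the right and rows downward; lengths in m; the calibration is good to about 2 mm. A picture is of the moment at which its call begins. There is no depth.
- manip.sign_off(): hands the job in, once; it reports no verdict.
The state is a dict: "t": time; "joints": joint angles; "dq": joint speeds; "joint_torque": joint torques, N m; "tool_pos": TCP position; "tool_rot": TCP orientation; "ft_force": force on the tool from outside, world axes, zero at the start; "ft_torque": the same for the moment, N m; "gripper_width": opening from 0.0 (shut) to 1.0 (fully open).
Only numpy, scipy, OpenCV 4.12 (cv2) and the standard library are available. Lean on these libraries where they do the work, as an engineer would, in place of code of your own. Each camera call takes 0.05 s, during which the arm holds its last target. There are 200 camera calls.

TASK

Stand the brass marking stamp upright in the open bay of the green lockbox, setting it down gently, and press the lid down until it clicks fully shut past its catch. Then dial the combination with the white crank handle: clockwise (seen from above) past the red mark once and round to stop on red the second time, anticlockwise past the blue mark once and round to stop on blue the second time, then clockwise straight to the yellow mark; the crank must point exactly at each mark where it stops. Finally slide the black bolt knob all the way towards the lid so that the box is locked, and leave everything else on the table where it stands.

Things in the scene. Friction and masses are not known exactly. Their poses are not given: they have to be found in the camera images.
- case: green steel lockbox fixed to the table, 170 (x) x 294 (y) mm, origin at the centre of its underside, z up. Its y<0 part is an open-topped bay (outer walls x -85..85, y -147..-23 mm, 5 mm thick, floor 6 mm and rim 96 mm above the table) with a hinged lid; its y>0 part is a lower lock deck (y -9..147 mm, top 45 mm above the table) with a dial, three coloured marks and a sliding bolt. x points from the bay's front wall to the lid's hinge
- bay (a point): middle of the bay's floor, (-10, -85, 6) mm in the lockbox frame: where the stamp is to stand (anywhere within 30 mm of the bay's middle is fine)
- stamp_center (a point): centre of the marking stamp, 80 mm tall, 350 g, standing upright and round: brass foot 60 mm across up to 24 mm, dark wooden round grip 28 mm across from 28 to 80 mm above its underside; this point is on its axis, 40 mm above its underside. Its yaw does not matter
- lid (a joint): hinge angle of the lid (rad): 0 fully shut, about 1.5 to 1.8 (near upright) at the start. It stays where it is left (the hinge resists with 0.35 N m). A spring ball catch at the bay's front wall stops it at about 0.08 rad; some 5 to 12 N straight down near its free edge snaps it to 0, where it stays
- lid_hinge (a point): middle of the lid's hinge line, at (85, -85, 96.5) mm in the lockbox frame; the line runs along the lockbox's y. The lid is a plate 170 mm long from the hinge, 128 mm wide, 8 mm thick; shut, it reaches from the hinge to the front wall, its top 104.5 mm above the table. A steel staple hangs 60 mm from its lock-side edge and takes the bolt
- lid_pad (a point): black rubber pad on the lid's outer face where it is pressed, 140 mm from the hinge on the lid's centre line, 10 mm out from the plate's inner face
- dial_axis (a point): on the vertical axis of the dial, 75 mm above the table, at (22, 70) mm in the lockbox frame. The dial is a black disc 104 mm across, its top 55 mm above the table; it turns both ways without end with 0.01 to 0.10 N m of friction
- crank (a point): middle of the white crank handle: an upright sleeve 20 mm across, from 57 to 95 mm above the table, spinning freely on its pin, 45 mm from the dial's axis; this point is on its axis, 76 mm above the table. The dial points at a mark when the crank lies on the line from the axis to the mark. At the start it stands 20 to 185 degrees anticlockwise of red, so clockwise leads to red. Can be gripped from above and led round in a circle without turning the hand
- red_mark (a point): red dot on the fixed white plate, 62 mm from the dial's axis, at 100 degrees (anticlockwise from the lockbox's x axis, about the dial's axis). First number: reached clockwise, passed once, stop the second time (more clockwise turns do no harm). Stops must be within about 7 degrees at every mark, without overshooting
- blue_mark (a point): blue dot, 62 mm from the axis, at 180 degrees. Second number: reached anticlockwise, passed once, stop the second time (440 degrees of turning from red in all)
- yellow_mark (a point): yellow dot, 62 mm from the axis, at 50 degrees. Third number: reached clockwise the first time (130 degrees from blue)
- wheel_c_gate (a point): inside the lock, unseen: the gate (notch) of the back wheel, 40 mm from the axis. The wheels are dragged by the dial with 300 degrees of lost motion each; the stop on red sets this one under the fence
- wheel_b_gate (a point): inside, unseen: gate of the middle wheel, 40 mm from the axis; the stop on blue sets it under the fence
- dial_gate (a point): inside, unseen: gate of the dial's own wheel, 40 mm from the axis; the stop on yellow sets it under the fence
- fence (a point): inside, unseen, fixed: where all three gates must lie to free the bolt, 40 mm from the axis, towards the lockbox's +y
- bolt (a joint): travel of the bolt (m): 0 open, 0.03 fully thrown into the lid's staple; friction 1.5 N; it cannot move more than about 3 mm unless all three gates lie under the fence
- bolt_knob (a point): middle of the upright black bolt knob, 16 mm across, from 57 to 97 mm above the table; this point is on its axis, 77 mm above the table. It slides 30 mm towards the lid, that is to -y of the lockbox; at (-64, 60) mm in its frame when open
- wax_tin: upright red tin, 68 mm across, 85 mm tall; origin under its centre; a bystander, sometimes to the left and sometimes to the right of the lockbox (the stamp is on the other side)
- hammer: small hammer lying, 200 mm long; bystander
- trier: cheese trier lying: 100 mm wooden cross handle, 130 mm steel shaft; bystander
- brush: rind brush lying, 190 mm long; bystander
- cheese_dark: dark cheese wheel, 220 mm across, 85 mm tall; bystander
- cheese_gold: golden cheese wheel, 180 mm across, 75 mm tall; bystander
- wedge: piece of cheese 110 x 50 x 50 mm; bystander

How it is judged (in metres and radians):
On the way, in this order (a step that is already met when the one before it is completed fails the run):
1. the stamp stands upright in the bay, let go (x of stamp_center in the frame of case between -0.05 and 0.05 m and y of stamp_center in the frame of case between -0.115 and -0.055 m and z of stamp_center in the frame of case between 0.038 and 0.052 m and angle between stamp_center's own z axis and vertical below 0.15 rad and contact force between the fingers and stamp below 0.1 N and linear speed of stamp below 0.02 m/s), for 0.2 s.
2. the lid is snapped fully shut (value of joint lid below 0.03 rad), for 0.2 s.
3. the combination is dialed: all three gates under the fence (horizontal distance between each of wheel_c_gate, wheel_b_gate, dial_gate and fence below 0.007 m and value of joint lid below 0.03 rad), for 0.1 s.
4. the bolt is thrown (value of joint bolt above 0.025 m and value of joint lid below 0.03 rad), for 0.2 s.
At the end, for the whole second after the job is handed in: The stamp stands upright (within 0.15 rad) on the bay's floor, within 50 mm (x) and 30 mm (y) of the bay's middle, at rest; the lid is shut (under 0.03 rad); the bolt is thrown at least 25 of its 30 mm, which the dialed combination alone allows (all of step 4 and x of stamp_center in the frame of case between -0.05 and 0.05 m and y of stamp_center in the frame of case between -0.115 and -0.055 m and z of stamp_center in the frame of case between 0.038 and 0.052 m and angle between stamp_center's own z axis and vertical below 0.15 rad and linear speed of stamp below 0.02 m/s); the robot touches nothing.
It fails at once if the stamp is dropped or slammed down (contact force between stamp and case above 60 N or (contact force between the fingers and stamp below 0.1 N and linear speed of stamp above 0.5 m/s)).
It fails at once if another thing on the table is moved by more than 30 mm (distance of any of wax_tin, hammer, trier, brush, cheese_dark, cheese_gold, wedge from where it was at the start of the episode above 0.03 m).
It also fails if it takes over 72 s, if anything falls off the work surface, if the arm or the gripper's body presses on something with over 40 N, if the wrist force passes 120 N, or if a joint passes its speed limit or range.

## Working session

There is one attempt and no reset: what is moved stays moved. The work goes in short steps, Python scripts to look and compute and a shell command to move; the robot and the scene stay as the last step left them, time stands still between calls to the robot, and variables do not carry over. Pictures are saved under pics/ and viewed, about 8 in all and at most 12, crops included, and the job is handed in when it is done.

```bash
mkdir -p pics
python3 - <<'E'
from workcell import manip
import cv2,json
import numpy as np
for n in("scene","top"):
    c=manip.read_camera(n)
    cv2.imwrite(f"pics/{n}0.png",cv2.cvtColor(c["frame"],cv2.COLOR_RGB2BGR))
    print(n,c["fov_y"],c["cx"],c["cy"],np.round(c["cam_to_world"],4).tolist())
s=manip.read_state();print(s)
E
```

```text
scene 42.471483965603895 263.7664413174996 197.1365775248371 [[0.8629, 0.405, -0.3021, 0.9554], [0.5051, -0.7083, 0.4931, -0.6502], [-0.0143, -0.5781, -0.8158, 1.1925], [0.0, 0.0, 0.0, 1.0]]
top 47.31383546402431 255.62080434819057 194.16113519957753 [[0.0227, -0.9949, 0.0981, 0.4307], [-0.9995, -0.0205, 0.0239, -0.0112], [-0.0217, -0.0986, -0.9949, 1.2297], [0.0, 0.0, 0.0, 1.0]]
{'t': 0.1, 'joints': array([-7.84653334e+01,  3.02739191e+01,  8.21491134e+01, -1.35555261e-03,
        6.76885581e+01, -1.02278503e+01]), 'dq': array([ 0.00512627, -0.11772539, -0.17489485,  0.02908231, -0.03456557,
        0.07491236]), 'joint_torque': array([-6.45746131e-04, -4.40985131e+01, -1.77150607e+01,  6.35900558e-02,
        5.33842749e-02, -3.81420045e-05]), 'tool_pos': array([ 0.23160726, -0.57979555,  0.2216661 ]), 'tool_rot': array([[-4.10893599e-04,  3.70768306e-01, -9.28725306e-01],
       [ 1.90391088e-03, -9.28723411e-01, -3.70768392e-01],
       [-9.99998103e-01, -1.92055657e-03, -3.24303306e-04]]), 'ft_force': array([-0.59992459,  0.33016591, -0.15024178]), 'ft_torque': array([0.01035016, 0.06257019, 0.02396523]), 'gripper_width': 1.0019101584206707}
```

View pics/top0.png

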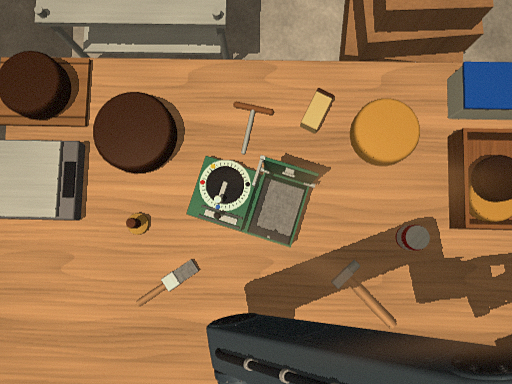

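View pics/scene0.png

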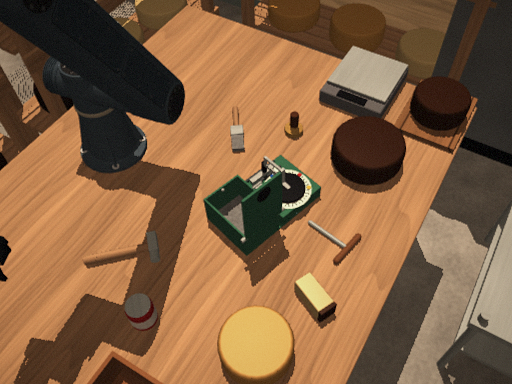

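The top view shows the box near (255,200), with the dial on its left and the bay on its right. The stamp is near (137,222), the tin at (413,237), and the lid is open upward. I'll zoom in next.

Run:
```python
import cv2,numpy as np
a=cv2.imread("pics/top0.png")[145:255,180:330]; b=cv2.imread("pics/scene0.png")[145:255,200:330]
a=cv2.resize(a,None,fx=5,fy=5,interpolation=2);
cv2.imwrite("pics/topc.png",a)
b=cv2.resize(b,None,fx=5,fy=5,interpolation=2);cv2.imwrite("pics/scenec.png",b)
```

```text
(no output)
```

View pics/topc.png

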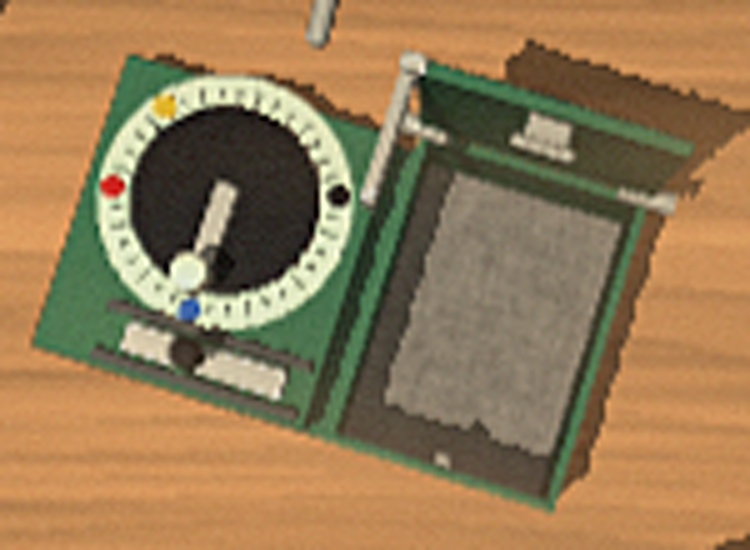

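View pics/scenec.png

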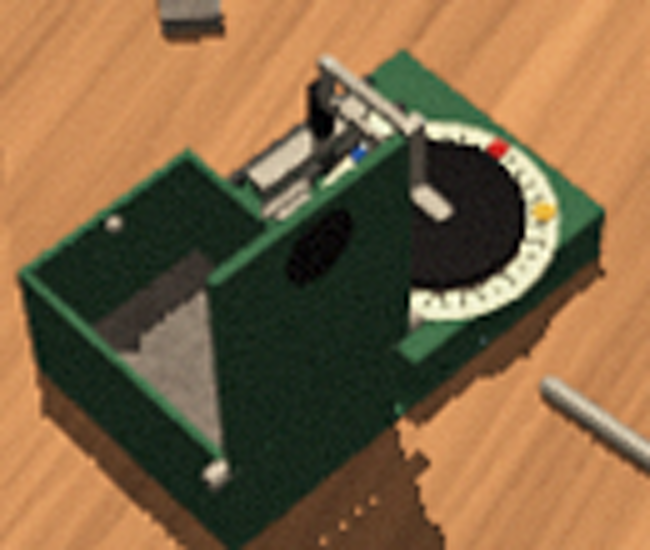

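Dial marks are visible in the topc crop: red (113,186), yellow (165,106), blue (190,310), crank top (188,268), knob (187,350). The scene crop shows red (498,148), yellow (543,211), blue (360,155). The lid is near upright, with the staple pointing to the front. Next I'll fit the pose and crop the stamp.

```bash
cat > h.py <<'E'
import numpy as np,cv2
from workcell import manip
from scipy.optimize import least_squares
class Cam:
    def __init__(s,n):
        c=manip.read_camera(n); s.im=cv2.cvtColor(c["frame"],cv2.COLOR_RGB2BGR)
        s.f=192/np.tan(np.radians(c["fov_y"]/2)); s.c=np.array([c["cx"],c["cy"]]); s.M=np.array(c["cam_to_world"])
    def proj(s,P):
        q=(np.atleast_2d(P)-s.M[:3,3])@s.M[:3,:3]; return s.f*q[:,:2]/q[:,2:]+s.c
    def at(s,uv,z):
        d=s.M[:3,:3]@np.r_[(np.array(uv)-s.c)/s.f,1]; o=s.M[:3,3]; return o+d*(z-o[2])/d[2]
def b2w(p,P):
    c,s=np.cos(p[2]),np.sin(p[2]); P=np.atleast_2d(P)
    return np.c_[p[0]+c*P[:,0]-s*P[:,1],p[1]+s*P[:,0]+c*P[:,1],P[:,2]]
E
python3 - <<'E'
from h import *
T=Cam("top");S=Cam("scene")
def mk(a,r=.062,z=.048): a=np.radians(a);return [.022+r*np.cos(a),.070+r*np.sin(a),z]
pt=[(mk(100),113,186),(mk(50),165,106),(mk(180),190,310),([.085,.147,.045],130,55),([-.085,.147,.045],33,347),([-.085,-.147,.096],552,510),([-.064,.06,.097],187,352)]
ps=[(mk(100),498,148),(mk(50),543,211),(mk(180),360,155),([.085,.147,.045],603,212),([-.085,.147,.045],403,50),([-.085,-.147,.096],22,272),([-.085,-.023,.096],188,150)]
A=np.array([p[0] for p in pt]);a=np.array([p[1:] for p in pt])/5-.4+[180,145]
B=np.array([p[0] for p in ps]);b=np.array([p[1:] for p in ps])/5-.4+[200,145]
f=lambda p:np.r_[T.proj(b2w(p,A))-a,S.proj(b2w(p,B))-b].ravel()
r=least_squares(f,[.45,0,-.3],loss='soft_l1');print(r.x,np.degrees(r.x[2]));print(np.round(f(r.x).reshape(-1,2),1).tolist())
p=r.x;np.save("box.npy",p)
for n,P in dict(bay=[-.01,-.085,.006],dial=[.022,.07,.075],knob=[-.064,.06,.077],hinge=[.085,-.085,.0965]).items(): print(n,b2w(p,[P])[0])
cr=T.at(np.array([188,268])/5-.4+[180,145],.095); d=b2w(p,[[.022,.07,.075]])[0]
v=cr-d; print("crank",cr,np.hypot(*v[:2]),np.degrees(np.arctan2(v[1],v[0])-p[2]))
# lid angle: top corner lock side & far
for uv in [(415,65),(692,150)]:
    u=np.array(uv)/5-.4+[180,145]
    for ang in (1.5,1.57,1.65,1.75): 
        print(ang,T.proj(b2w(p,[[.085-.17*np.cos(ang),-.085+(.064 if uv[0]<500 else -.064),.0965+.17*np.sin(ang)]]))[0]-u)
x=np.hstack([cv2.resize(T.im[195:245,110:160],None,fx=8,fy=8,interpolation=2),cv2.resize(S.im[100:150,270:320],None,fx=8,fy=8,interpolation=2)])
cv2.imwrite("pics/stamp.png",x)
E
```

```text
[ 0.53131576  0.04075739 -0.28349174] -16.242880334231554
[[0.0, -0.2], [0.1, -0.3], [0.1, -0.4], [-0.3, -1.0], [-0.4, -0.5], [0.5, 0.2], [-0.6, -0.2], [-0.5, 0.0], [-0.2, -0.0], [-0.1, 0.1], [0.6, -0.7], [-0.7, -0.7], [-1.5, 0.4], [-0.6, -0.3]]
bay [ 0.49793959 -0.0380527   0.006     ]
dial [0.57201731 0.1018097  0.075     ]
knob [0.48665293 0.11626389 0.077     ]
hinge [ 0.58914763 -0.06462512  0.0965    ]
crank [0.52996766 0.1158772  0.095     ] 0.04434035838814375 177.74548301302752
1.5 [-0.98975232  5.46935978]
1.57 [0.61198305 0.39927231]
1.65 [ 2.43987904 -5.29759119]
1.75 [  4.69494167 -12.19281832]
1.5 [-1.14332233  5.51832405]
1.57 [0.433922  0.4036785]
1.65 [ 2.17620672 -5.36109731]
1.75 [  4.23956334 -12.36538933]
```

View pics/stamp.png

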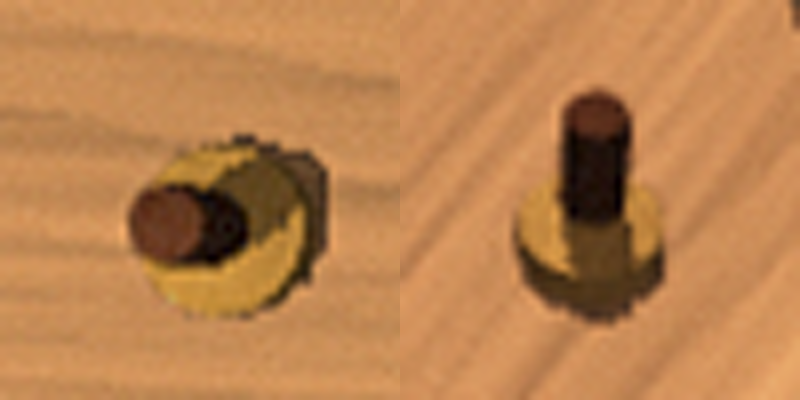

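The stamp crop shows the grip top at (167,225) in the left view and (597,115) in the right view, with the foot centred near (227,232).

Run:
```python
from h import *
T=Cam("top");S=Cam("scene")
g=lambda C,u,o,z:C.at(np.array(u)/8-.44+o,z)
print(g(T,[167,225],[110,195],.08),g(T,[227,232],[110,195],.024),g(S,[197,115],[270,100],.08))
p=np.load("box.npy"); print("place",b2w(p,[[-.025,-.085,.006]]))
s=manip.read_state();R=s["tool_rot"];print(s["tool_pos"],"jaw az",np.degrees(np.arctan2(R[1,1],R[0,1])), "box y az",90+np.degrees(p[2]))
```

```text
[0.46174136 0.34468683 0.08      ] [0.46129868 0.34104695 0.024     ] [0.46483975 0.34494254 0.08      ]
place [[ 0.48353832 -0.03385706  0.006     ]]
[ 0.23168968 -0.58019167  0.22217434] jaw az -68.23710967551777 box y az 73.75711966576844
```

```bash
python3 -m crank '[[1,[0,-21,-31],0],[1,[0,-21,-31],0],[1,[0,-21,-31],0],[1,[0,-21,-31],0],[1,[0,-21,-31],0],[1,[0,-21,-31],0],[1,[0,-21,-31],0],[1,[0,-21,-31],0],[1,[0,-21,-31],0],[1,[0,-35,-14],0],[1,[0,-35,-14],0],[1,[0,-35,-14],0],[1,[0,-35,-14],0],[1,[0,-35,-14],0],[1,[0,-35,-14],0],[1,[0,-35,-14],0],[1,[0,-35,-14],0],[1,[0,-35,-14],0],[1,[0,-35,-14],0]]' 30
python3 -m crank '[[1,[0,0,0],-7.1],[1,[0,0,0],-7.1],[1,[0,0,0],-7.1],[1,[0,0,0],-7.1],[1,[0,0,0],-7.1],[1,[0,0,0],-7.1],[1,[0,0,0],-7.1],[1,[0,0,0],-7.1],[1,[0,0,0],-7.1],[1,[0,0,0],-7.1],[1,[0,0,0],-7.1],[1,[0,0,0],-7.1],[1,[0,0,0],-7.1],[1,[0,0,0],-7.1],[1,[0,0,0],-7.1],[1,[0,0,0],-7.1],[1,[0,0,0],-7.1],[1,[0,0,0],-7.1],[1,[0,0,0],-7.1],[1,[0,0,0],-7.1]]'
cat > go.py <<'E'
import sys;from h import *
s=manip.read_state();R=s["tool_rot"];p=s["tool_pos"]
print("t",s["t"],"pos",np.round(p*1e3,1),"az",np.degrees(np.arctan2(R[1,1],R[0,1])).round(2),"F",np.round(s["ft_force"],1),"w",round(s["gripper_width"],3),"j",np.round(s["joints"],0))
for a in sys.argv[1:]:
    P=np.array(eval(a)); d=R.T@(P-p*1e3); print(a,"tool shift",d.round(1),"rows",np.linalg.norm(d)/41.7); p=P/1e3
E
python3 go.py '[462.5,344,222]' '[462.5,344,42]'
```

```text
t: 1.88
tool_pos: [0.4208, 0.0773, 0.2228]
tool_rot: [[0.001, 0.371, -0.929], [-0.0, -0.929, -0.371], [-1.0, 0.0, -0.001]]
ft_force: [0.4, -1.2, 0.1]
gripper_width: 1.0
t: 3.55
tool_pos: [0.4211, 0.0755, 0.2227]
tool_rot: [[0.0, 0.274, 0.962], [-0.0, 0.962, -0.274], [-1.0, 0.0, 0.0]]
ft_force: [-0.1, -0.3, 0.3]
gripper_width: 1.002
t 3.55 pos [421.1  75.5 222.7] az 74.11 F [-0.1 -0.3  0.3] w 1.002 j [ -5.  15. 109.  -0.  56. -79.]
[462.5,344,222] tool shift [  0.7 269.6 -33.7] rows 6.515558357795909
[462.5,344,42] tool shift [ 1.8e+02 -0.0e+00 -1.0e-01] rows 4.316546762589927
```

```bash
python3 -m crank '[[1,[0,33.7,-4.2],0],[1,[0,33.7,-4.2],0],[1,[0,33.7,-4.2],0],[1,[0,33.7,-4.2],0],[1,[0,33.7,-4.2],0],[1,[0,33.7,-4.2],0],[1,[0,33.7,-4.2],0],[1,[0,33.7,-4.2],0],[1,[36,0,0],0],[1,[36,0,0],0],[1,[36,0,0],0],[1,[36,0,0],0],[1,[18,0,0],0],[1,[18,0,0],0],[1,[0,0,0],0]]' && python3 go.py && python3 -m crank '[[-1,[0,0,0],0],[-1,[0,0,0],0],[-1,[0,0,0],0],[-1,[0,0,0],0],[-1,[0,0,0],0],[-1,[0,0,0],0],[-1,[0,0,0],0],[-1,[0,0,0],0]]' 30
python3 - <<'E'
from h import *
T=Cam("top");S=Cam("scene")
x=np.hstack([cv2.resize(T.im[190:250,100:160],None,fx=6,fy=6,interpolation=2),cv2.resize(S.im[90:150,260:320],None,fx=6,fy=6,interpolation=2)])
cv2.imwrite("pics/grasp.png",x)
E
```

```text
t: 4.8
tool_pos: [0.4618, 0.3425, 0.0389]
tool_rot: [[-0.007, 0.28, 0.96], [-0.003, 0.96, -0.28], [-1.0, -0.005, -0.006]]
ft_force: [-0.2, 0.4, 0.6]
gripper_width: 1.002
t 4.8 pos [461.8 342.5  38.9] az 73.76 F [-0.2  0.4  0.6] w 1.002 j [ 25.  42.  97.  -0.  42. -48.]
t: 5.47
tool_pos: [0.4643, 0.3438, 0.0428]
tool_rot: [[0.0, 0.28, 0.96], [0.0, 0.96, -0.28], [-1.0, 0.0, 0.0]]
ft_force: [0.3, -0.2, -0.2]
gripper_width: 0.48
```

View pics/grasp.png

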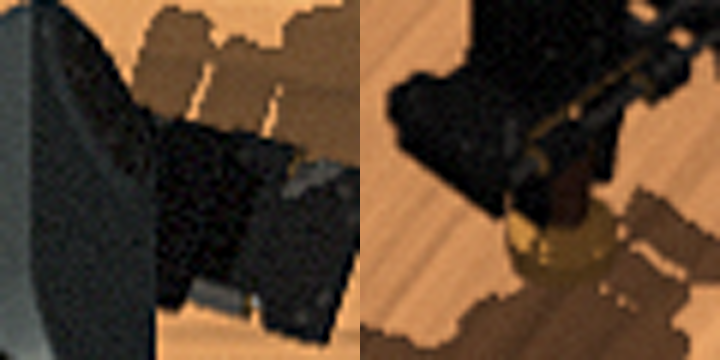

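The fingers straddle the grip and are still closing.

```bash
python3 -m crank '[[-1,[0,0,0],0],[-1,[0,0,0],0],[-1,[0,0,0],0],[-1,[0,0,0],0],[-1,[0,0,0],0],[-1,[0,0,0],0],[-1,[0,0,0],0]]' 30 && python3 -m crank '[[-1,[-10,0,0],0],[-1,[-30,0,0],0],[-1,[-30,0,0],0],[-1,[-30,0,0],0],[-1,[-30,0,0],0],[-1,[-30,0,0],0],[-1,[0,0,0],0]]' && python3 go.py '[420,200,203]' '[483.5,-33.9,203]' '[483.5,-33.9,49]'
```

```text
t: 6.15
tool_pos: [0.4644, 0.3439, 0.0426]
tool_rot: [[0.001, 0.28, 0.96], [0.0, 0.96, -0.28], [-1.0, 0.001, 0.0]]
ft_force: [0.8, 1.6, -0.6]
gripper_width: 0.311
t: 6.73
tool_pos: [0.4666, 0.3448, 0.2085]
tool_rot: [[0.009, 0.279, 0.96], [0.004, 0.96, -0.279], [-1.0, 0.006, 0.008]]
ft_force: [1.1, 1.3, -2.2]
gripper_width: 0.316
t 6.7333 pos [466.6 344.8 208.5] az 73.78 F [ 1.1  1.3 -2.2] w 0.316 j [ 25.  27.  90.  -0.  62. -48.]
[420,200,203] tool shift [   4.5 -152.1   -4.4] rows 3.650610176987574
[483.5,-33.9,203] tool shift [  -0.3 -206.8  126.3] rows 5.812143298697514
[483.5,-33.9,49] tool shift [154.   -1.   -1.2] rows 3.6930455635491604
```

```bash
python3 -m crank '[[-1,[0,-20,-0.5],0],[-1,[0,-33,-1],0],[-1,[0,-33,-1],0],[-1,[0,-33,-1],0],[-1,[0,-33,-1],0],[-1,[0,-29.6,17.3],0],[-1,[0,-29.6,17.3],0],[-1,[0,-29.6,17.3],0],[-1,[0,-29.6,17.3],0],[-1,[0,-29.6,17.3],0],[-1,[0,-29.6,17.3],0],[-1,[0,-20,11.5],0],[-1,[0,-9.6,5.8],0],[-1,[0,0,0],0],[-1,[0,0,0],0],[-1,[0,0,0],0]]' && python3 go.py '[478.7,-32.5,120]'
python3 - <<'E'
from h import *
S=Cam("scene")
cv2.imwrite("pics/over.png",cv2.resize(S.im[110:270,180:340],None,fx=3.5,fy=3.5,interpolation=2))
E
```

```text
t: 8.07
tool_pos: [0.4741, -0.0323, 0.2019]
tool_rot: [[-0.003, 0.279, 0.96], [0.002, 0.96, -0.279], [-1.0, 0.001, -0.003]]
ft_force: [0.7, 0.3, -4.4]
gripper_width: 0.316
t 8.0667 pos [474.1 -32.3 201.9] az 73.8 F [ 0.7  0.3 -4.4] w 0.316 j [-17.  21. 104.   0.  55. -91.]
[478.7,-32.5,120] tool shift [81.8  1.   4.8] rows 1.9662028919340377
```

View pics/over.png

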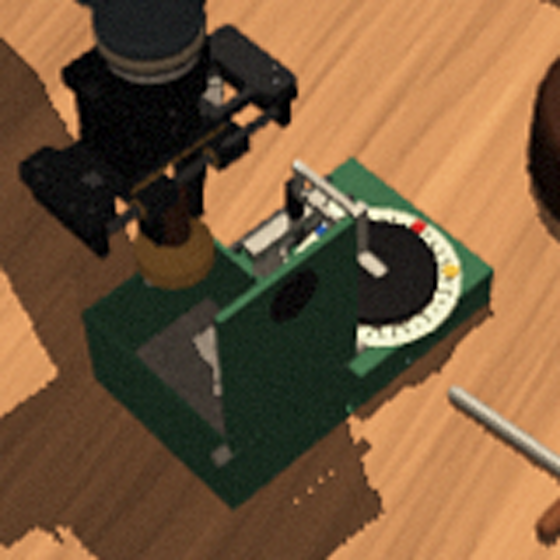

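The stamp hangs over the bay with the gripper body in front of the staple. I'll lower it.

```bash
python3 -m crank '[[-1,[15,1,3],0],[-1,[28,0,0],0],[-1,[28,0,0],0],[-1,[28,0,0],0],[-1,[25,0,0],0],[-1,[14,0,0],0],[-1,[6,0,0],0],[-1,[2,0,0],0],[-1,[2,0,0],0],[-1,[1,0,0],0],[-1,[0,0,0],0],[-1,[0,0,0],0]]' && python3 -m crank '[[-1,[1,0,0],0],[-1,[0,0,0],0],[-1,[1,0,0],0],[-1,[0,0,0],0],[-1,[0,0,0],0]]'
```

```text
t: 9.12
tool_pos: [0.4795, -0.0337, 0.0544]
tool_rot: [[0.002, 0.28, 0.96], [-0.001, 0.96, -0.28], [-1.0, -0.0, 0.002]]
ft_force: [-0.4, -0.6, -2.5]
gripper_width: 0.316
t: 9.53
tool_pos: [0.4788, -0.0337, 0.0515]
tool_rot: [[-0.0, 0.28, 0.96], [0.0, 0.96, -0.28], [-1.0, -0.0, -0.0]]
ft_force: [-0.2, -0.4, -4.1]
gripper_width: 0.313
```

```bash
python3 -m crank '[[-1,[1,0,0],0],[-1,[0,0,0],0],[-1,[1,0,0],0],[-1,[0,0,0],0],[-1,[0,0,0],0]]';  python3 -m crank '[[-1,[1,0,0],0],[-1,[0,0,0],0],[-1,[0,0,0],0]]'
```

```text
t: 9.95
tool_pos: [0.4787, -0.0336, 0.0494]
tool_rot: [[-0.0, 0.28, 0.96], [0.0, 0.96, -0.28], [-1.0, 0.0, -0.0]]
ft_force: [0.1, -0.1, -3.2]
gripper_width: 0.311
t: 10.2
tool_pos: [0.4789, -0.0336, 0.0486]
tool_rot: [[0.0, 0.28, 0.96], [-0.0, 0.96, -0.28], [-1.0, 0.0, 0.0]]
ft_force: [-0.3, 0.1, -2.9]
gripper_width: 0.318
```

```bash
python3 -m crank '[[-1,[0.5,0,0],0],[-1,[0,0,0],0],[-1,[0,0,0],0]]';  python3 -m crank '[[-1,[0.5,0,0],0],[-1,[0,0,0],0],[-1,[0,0,0],0]]'
```

```text
t: 10.45
tool_pos: [0.4789, -0.0336, 0.0485]
tool_rot: [[0.001, 0.28, 0.96], [-0.0, 0.96, -0.28], [-1.0, 0.0, 0.001]]
ft_force: [-0.9, 0.9, 5.0]
gripper_width: 0.313
t: 10.7
tool_pos: [0.4789, -0.0335, 0.0485]
tool_rot: [[0.001, 0.28, 0.96], [-0.0, 0.96, -0.28], [-1.0, 0.0, 0.001]]
ft_force: [-1.4, 0.6, 8.7]
gripper_width: 0.316
```

```bash
python3 -m crank '[[0.2,[0,0,0],0],[0.2,[0,0,0],0],[0.2,[0,0,0],0],[0.2,[0,0,0],0],[0.2,[0,0,0],0],[0.2,[0,0,0],0],[0.2,[0,0,0],0],[0.2,[-5,0,0],0],[0.2,[-20,0,0],0],[0.2,[-35,0,0],0],[0.2,[-38,0,0],0],[0.2,[-38,0,0],0],[0.2,[-38,0,0],0],[-1,[-38,0,0],0],[-1,[-38,0,0],0],[-1,[0,0,0],0]]'
python3 - <<'E'
from h import *
p=np.load("box.npy")
s=manip.read_state();R=s["tool_rot"]
P0=s["tool_pos"]*1e3
def show(n,b):
    global P0
    P=b2w(p,[np.array(b)/1e3])[0]*1e3; print(n,P.round(0),(R.T@(P-P0)).round(1)); P0=P
print(s["tool_pos"])
show("over",[135,-85,297]);show("down",[135,-85,228])
for th in (90,82,74,66,58,50,42,34,26,18,12,8):
    t=np.radians(th);r=135+5*(1-th/90); show(th,[85-r*np.cos(t)+17.5*np.sin(t),-85,96.5+r*np.sin(t)+8*np.cos(t)-2])
E
python3 - <<'E'
from h import *
T=Cam("top");S=Cam("scene")
x=np.hstack([cv2.resize(T.im[150:270,180:330],None,fx=3,fy=3,interpolation=2),cv2.resize(S.im[150:270,195:315],None,fx=3,fy=3,interpolation=2)])
cv2.imwrite("pics/placed.png",x)
E
```

```text
t: 12.03
tool_pos: [0.483, -0.0347, 0.3055]
tool_rot: [[0.016, 0.279, 0.96], [-0.005, 0.96, -0.279], [-1.0, -0.0, 0.017]]
ft_force: [1.4, -1.0, 0.6]
gripper_width: 0.454
[ 0.48298742 -0.03472662  0.30545442]
over [637. -79. 297.] [ 11.1   0.9 160.1]
down [637. -79. 228.] [69.   0.  -1.1]
90 [606. -70. 230.] [ -2.    0.  -32.5]
82 [588. -64. 230.] [ -0.6   0.  -19. ]
74 [569. -59. 227.] [  2.1   0.  -19.2]
66 [551. -54. 222.] [  4.7   0.  -18.9]
58 [534. -49. 215.] [  7.3   0.  -18.3]
50 [517. -44. 205.] [  9.7   0.  -17.3]
42 [502. -39. 193.] [ 11.9   0.  -16. ]
34 [489. -35. 178.] [ 14.    0.  -14.4]
26 [477. -32. 162.] [ 15.7   0.  -12.4]
18 [467. -29. 145.] [ 17.2   0.  -10.2]
12 [462. -28. 131.] [13.7  0.  -6.1]
8 [459. -27. 122.] [ 9.4  0.  -3.3]
```

View pics/placed.png

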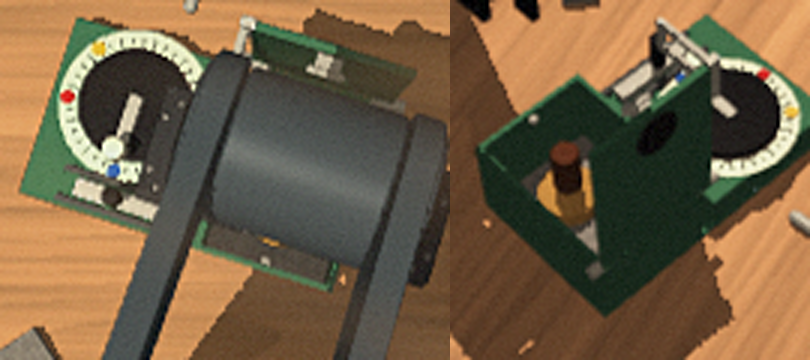

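The stamp stands upright in the bay. Now I'll go behind the lid and swing it down.

```bash
python3 -m crank '[[-1,[0,0,30],0],[-1,[0,0,35],0],[-1,[0,0,35],0],[-1,[0,0,35],0],[-1,[0,0,25],0],[-1,[10,1,0],0],[-1,[25,0,0],0],[-1,[25,0,0],0],[-1,[18,0,0],0],[-1,[0,0,0],0],[-1,[0,0,0],0]]' && python3 go.py '[606,-70,230]'
```

```text
t: 13.05
tool_pos: [0.6305, -0.0767, 0.2167]
tool_rot: [[-0.006, 0.28, 0.96], [0.002, 0.96, -0.28], [-1.0, 0.0, -0.007]]
ft_force: [0.4, 0.0, -0.0]
gripper_width: 0.006
t 13.05 pos [630.5 -76.7 216.7] az 73.76 F [ 0.4  0.  -0. ] w 0.006 j [-17.  32.  81.   0.  68. -91.]
[606,-70,230] tool shift [-13.1  -0.4 -25.5] rows 0.687321842627353
```

```bash
python3 -m crank '[[-1,[-4,0,-13],0],[-1,[-4,0,-13],0],[-1,[0,0,-10],0],[-1,[0,0,-9],0],[-1,[1,0,-9.5],0],[-1,[1,0,-9.5],0],[-1,[2.3,0,-9.5],0],[-1,[2.4,0,-9.5],0],[-1,[3.6,0,-9],0],[-1,[3.7,0,-9],0],[-1,[0,0,0],0]]' && python3 go.py '[534,-49,215]' '[517,-44,205]'
```

```text
t: 13.97
tool_pos: [0.5329, -0.0482, 0.213]
tool_rot: [[-0.004, 0.279, 0.96], [0.001, 0.96, -0.279], [-1.0, -0.0, -0.004]]
ft_force: [0.1, 0.3, -0.1]
gripper_width: 0.006
t 13.9667 pos [532.9 -48.2 213. ] az 73.77 F [ 0.1  0.3 -0.1] w 0.006 j [-17.  24.  95.  -0.  61. -91.]
[534,-49,215] tool shift [-2.  -0.5  1.3] rows 0.05872183020191967
[517,-44,205] tool shift [ 10.1   0.1 -17.7] rows 0.4879374088579328
```

```bash
python3 -m crank '[[-1,[5,0,-9],0],[-1,[5,0,-9],0],[-1,[6,0,-8],0],[-1,[6,0,-8],0]]' && python3 go.py
python3 - <<'E'
from h import *
S=Cam("scene")
cv2.imwrite("pics/lid.png",cv2.resize(S.im[130:270,180:320],None,fx=3,fy=3,interpolation=2))
E
```

```text
t: 14.3
tool_pos: [0.5034, -0.0398, 0.1918]
tool_rot: [[0.002, 0.28, 0.96], [-0.0, 0.96, -0.28], [-1.0, -0.0, 0.002]]
ft_force: [1.0, 0.2, 1.0]
gripper_width: 0.006
t 14.3 pos [503.4 -39.8 191.8] az 73.76 F [1.  0.2 1. ] w 0.006 j [-17.  23. 101.  -0.  55. -91.]
```

View pics/lid.png

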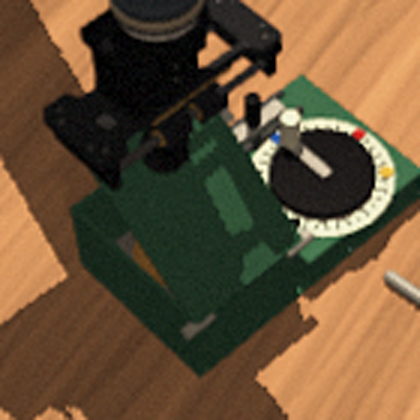

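```bash
python3 -m crank '[[-1,[7,0,-7.2],0],[-1,[7,0,-7.2],0],[-1,[8,0,-6.2],0],[-1,[8,0,-6.2],0],[-1,[8.6,0,-5],0],[-1,[8.6,0,-5],0],[-1,[7,0,-3],0],[-1,[7,0,-3],0],[-1,[5,0,-2],0],[-1,[4,0,-1],0],[-1,[3,0,0],0],[-1,[0,0,0],0],[-1,[0,0,0],0]]'
python3 - <<'E'
from h import *
p=np.load("box.npy");s=manip.read_state();d=s["tool_pos"][:2]-p[:2];c,q=np.cos(p[2]),np.sin(p[2])
print(s["tool_pos"],[c*d[0]+q*d[1],-q*d[0]+c*d[1]])
E
```

```text
t: 15.43
tool_pos: [0.4592, -0.0269, 0.1183]
tool_rot: [[-0.0, 0.28, 0.96], [0.0, 0.96, -0.28], [-1.0, 0.0, -0.0]]
ft_force: [0.5, -0.9, -0.1]
gripper_width: 0.004
[ 0.45920741 -0.02685036  0.11825396] [np.float64(-0.050319572638452985), np.float64(-0.08507856602938962)]
```

```bash
python3 -m crank '[[-1,[0,0,-5],0],[-1,[1,0,0],0],[-1,[0.5,0,0],0],[-1,[0.5,0,0],0],[-1,[0.5,0,0],0],[-1,[0.5,0,0],0],[-1,[0,0,0],0]]'; python3 -m crank '[[-1,[1,0,0],0],[-1,[1,0,0],0],[-1,[1,0,0],0],[-1,[1,0,0],0],[-1,[0,0,0],0]]'; python3 -m crank '[[-1,[1,0,0],0],[-1,[1,0,0],0],[-1,[1,0,0],0],[-1,[0,0,0],0]]'
```

```text
t: 16.02
tool_pos: [0.4534, -0.0251, 0.1161]
tool_rot: [[-0.001, 0.279, 0.96], [0.0, 0.96, -0.279], [-1.0, -0.0, -0.001]]
ft_force: [-2.6, -0.2, 6.2]
gripper_width: 0.002
t: 16.43
tool_pos: [0.4539, -0.0253, 0.1114]
tool_rot: [[-0.0, 0.28, 0.96], [0.0, 0.96, -0.28], [-1.0, 0.0, -0.0]]
ft_force: [0.7, 0.4, 0.4]
gripper_width: 0.007
t: 16.77
tool_pos: [0.4545, -0.0255, 0.1081]
tool_rot: [[0.0, 0.28, 0.96], [-0.0, 0.96, -0.28], [-1.0, 0.0, 0.0]]
ft_force: [0.0, 0.5, -0.3]
gripper_width: 0.005
```

```bash
python3 -m crank '[[-1,[1,0,0],0],[-1,[0.7,0,0],0],[-1,[0.5,0,0],0],[-1,[0,0,0],0]]'; python3 -m crank '[[-1,[0.5,0,0],0],[-1,[0.5,0,0],0],[-1,[0,0,0],0]]';python3 go.py
```

```text
t: 17.1
tool_pos: [0.4546, -0.0255, 0.1067]
tool_rot: [[0.001, 0.28, 0.96], [-0.0, 0.96, -0.28], [-1.0, -0.0, 0.001]]
ft_force: [-1.4, -0.6, 6.3]
gripper_width: 0.009
t: 17.35
tool_pos: [0.4546, -0.0255, 0.1066]
tool_rot: [[0.001, 0.279, 0.96], [-0.0, 0.96, -0.279], [-1.0, -0.0, 0.001]]
ft_force: [-3.0, -0.1, 16.0]
gripper_width: 0.004
t 17.35 pos [454.6 -25.5 106.6] az 73.77 F [-3.  -0.1 16. ] w 0.004 j [-17.  29. 112.  -0.  39. -91.]
```

```bash
python3 -m crank '[[-1,[-10,0,0],0],[-1,[-30,0,0],0],[0.1,[-25,0,0],0],[0.1,[0,0,0],0]]'; python3 go.py '[529.3,116.1,170]' '[529.3,116.1,64]'
python3 - <<'E'
from h import *
p=np.load("box.npy");R=manip.read_state()["tool_rot"]
R=np.c_[[0,0,-1],[np.cos(np.radians(73.76)),np.sin(np.radians(73.76)),0],[0,0,0]];R[:,2]=np.cross(R[:,0],R[:,1])
# crank steps in tool axes
def seq(a0,a1,n):
    a=np.radians(np.linspace(a0,a1,n+1))+p[2];P=45*np.c_[np.cos(a),np.sin(a),0*a];return (np.diff(P,axis=0)@R).round(1)[:,1:].tolist()
print("cw 178->100",seq(178,100,4));print("rev cw from 100",seq(100,-260,18))
print("acw 100->180",seq(100,180,4));print("rev acw from 180",seq(180,540,18))
print("cw 180->50",seq(180,50,7))
E
```

```text
t: 17.68
tool_pos: [0.4573, -0.0262, 0.1738]
tool_rot: [[0.009, 0.279, 0.96], [-0.003, 0.96, -0.279], [-1.0, -0.0, 0.009]]
ft_force: [0.2, -0.4, 0.5]
gripper_width: 0.087
t 17.6833 pos [457.3 -26.2 173.8] az 73.77 F [ 0.2 -0.4  0.5] w 0.087 j [-17.  22. 109.   0.  49. -91.]
[529.3,116.1,170] tool shift [  4.1 156.8  29.3] rows 3.8266588857462995
[529.3,116.1,64] tool shift [106.    0.   -0.9] rows 2.5419664268585125
cw 178->100 [[14.9, 3.1], [13.0, 7.9], [9.6, 11.8], [5.1, 14.3]]
rev cw from 100 [[-0.0, 15.6], [-5.3, 14.7], [-10.0, 12.0], [-13.5, 7.8], [-15.4, 2.7], [-15.4, -2.7], [-13.5, -7.8], [-10.0, -12.0], [-5.3, -14.7], [0.0, -15.6], [5.3, -14.7], [10.0, -12.0], [13.5, -7.8], [15.4, -2.7], [15.4, 2.7], [13.5, 7.8], [10.0, 12.0], [5.3, 14.7]]
acw 100->180 [[-5.3, -14.7], [-10.0, -12.0], [-13.5, -7.8], [-15.4, -2.7]]
rev acw from 180 [[-15.4, 2.7], [-13.5, 7.8], [-10.0, 12.0], [-5.3, 14.7], [-0.0, 15.6], [5.3, 14.7], [10.0, 12.0], [13.5, 7.8], [15.4, 2.7], [15.4, -2.7], [13.5, -7.8], [10.0, -12.0], [5.3, -14.7], [0.0, -15.6], [-5.3, -14.7], [-10.0, -12.0], [-13.5, -7.8], [-15.4, -2.7]]
cw 180->50 [[14.3, 2.3], [12.8, 6.8], [10.0, 10.5], [6.1, 13.2], [1.6, 14.4], [-3.1, 14.2], [-7.4, 12.5]]
```

```bash
python3 -m crank '[[0.1,[0,31.4,5.8],0],[0.1,[0,31.4,5.8],0],[0.1,[0,31.4,5.8],0],[0.1,[0,31.4,5.8],0],[0.1,[0,31.2,5.7],0],[0.1,[0,0,0],0],[0.1,[25,0,0],0],[0.1,[10,0,0],0],[0.1,[0,0,0],0],[0.1,[0,0,0],0]]' ; python3 go.py '[529.3,116.1,64]'
```

```text
t: 18.52
tool_pos: [0.5248, 0.1165, 0.1342]
tool_rot: [[-0.003, 0.28, 0.96], [-0.0, 0.96, -0.28], [-1.0, -0.001, -0.003]]
ft_force: [-0.6, -0.5, 0.5]
gripper_width: 0.543
t 18.5167 pos [524.8 116.5 134.2] az 73.72 F [-0.6 -0.5  0.5] w 0.543 j [  1.  31.  99.  -0.  50. -73.]
[529.3,116.1,64] tool shift [70.2  1.   4.7] rows 1.6864985322279498
```

```bash
python3 -m crank '[[0.1,[15,1,4.5],0],[0.1,[25,0,0],0],[0.1,[20,0,0],0],[0.1,[8,0,0],0],[0.1,[0,0,0],0],[0.1,[0,0,0],0]]' ; python3 go.py '[529.3,116.1,64]'
python3 - <<'E'
from h import *
T=Cam("top");S=Cam("scene")
x=np.hstack([cv2.resize(T.im[150:250,180:280],None,fx=4,fy=4,interpolation=2),cv2.resize(S.im[120:220,220:320],None,fx=4,fy=4,interpolation=2)])
cv2.imwrite("pics/crank.png",x)
E
```

```text
t: 19.02
tool_pos: [0.5309, 0.1164, 0.0677]
tool_rot: [[0.0, 0.28, 0.96], [0.0, 0.96, -0.28], [-1.0, 0.0, 0.0]]
ft_force: [1.0, 1.4, 0.2]
gripper_width: 0.554
t 19.0167 pos [530.9 116.4  67.7] az 73.73 F [1.  1.4 0.2] w 0.554 j [  1.  37. 101.   0.  42. -73.]
[529.3,116.1,64] tool shift [ 3.7 -0.7 -1.5] rows 0.0962324156750512
```

View pics/crank.png

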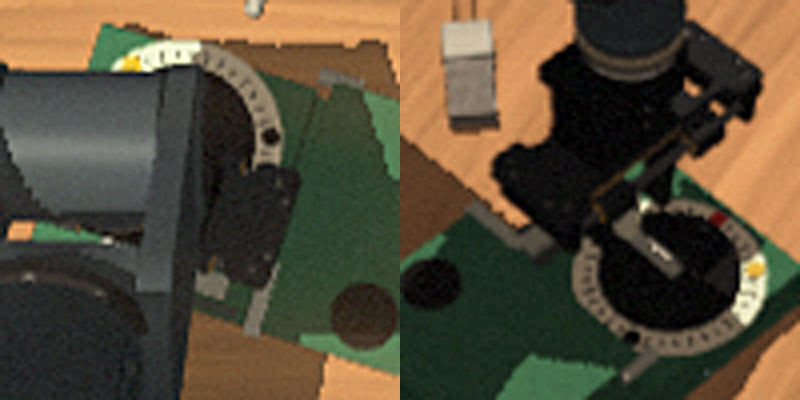

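The lid is shut and the sleeve sits between the fingers. I'll close and begin dialing.

```bash
python3 -m crank '[[-1,[3,-0.5,-1.5],0],[-1,[0,0,0],0],[-1,[0,0,0],0],[-1,[0,0,0],0],[-1,[0,0,0],0],[-1,[0,0,0],0],[-1,[0,0,0],0],[-1,[0,0,0],0],[-1,[0,0,0],0]]' 30
cat > dial.py <<'E'
from h import *
p=np.load("box.npy");s=manip.read_state();d=b2w(p,[[.022,.07,0]])[0]
v=s["tool_pos"]-d;print("r",np.hypot(*v[:2])*1e3,"ang",np.degrees(np.arctan2(v[1],v[0])-p[2])%360,"F box",np.round([np.cos(p[2])*s["ft_force"][0]+np.sin(p[2])*s["ft_force"][1],-np.sin(p[2])*s["ft_force"][0]+np.cos(p[2])*s["ft_force"][1],s["ft_force"][2]],1),"w",s["gripper_width"])
E
python3 dial.py
```

```text
t: 19.87
tool_pos: [0.5291, 0.1167, 0.0643]
tool_rot: [[0.0, 0.28, 0.96], [0.0, 0.96, -0.28], [-1.0, 0.0, 0.0]]
ft_force: [-0.9, -0.0, 1.7]
gripper_width: 0.218
r 45.452998100607395 ang 177.12877872316704 F box [-0.8 -0.3  1.7] w 0.21776410919503628
```

```bash
python3 -m crank '[[-1,[0,14.9,3.1],0],[-1,[0,13,7.9],0],[-1,[0,9.6,11.8],0],[-1,[0,5.1,14.3],0],[-1,[0,0,15.6],0],[-1,[0,-5.3,14.7],0],[-1,[0,-10,12],0],[-1,[0,-13.5,7.8],0],[-1,[0,-15.4,2.7],0],[-1,[0,0,0],0],[-1,[0,0,0],0]]'; python3 dial.py
```

```text
t: 20.78
tool_pos: [0.6147, 0.0882, 0.0643]
tool_rot: [[-0.0, 0.282, 0.96], [-0.001, 0.96, -0.282], [-1.0, -0.001, 0.0]]
ft_force: [-0.9, -0.8, 2.3]
gripper_width: 0.219
r 44.77116338205883 ang 358.5729851140113 F box [-0.7 -1.   2.3] w 0.2192070032698028
```

```bash
python3 -m crank '[[-1,[0,-15.4,-2.7],0],[-1,[0,-13.5,-7.8],0],[-1,[0,-10,-12],0],[-1,[0,-5.3,-14.7],0],[-1,[0,0,-15.6],0],[-1,[0,5.3,-14.7],0],[-1,[0,10,-12],0],[-1,[0,13.5,-7.8],0],[-1,[0,15.4,-2.7],0],[-1,[0,15.4,2.7],0],[-1,[0,13.5,7.8],0],[-1,[0,10,12],0],[-1,[0,3.3,7.1],0],[-1,[0,2,6.5],0],[-1,[0,0,0],0],[-1,[0,0,0],0],[-1,[0,0,0],0]]'; python3 dial.py
```

```text
t: 22.2
tool_pos: [0.5758, 0.1478, 0.0643]
tool_rot: [[0.002, 0.28, 0.96], [0.001, 0.96, -0.28], [-1.0, 0.001, 0.001]]
ft_force: [1.1, 2.8, 1.8]
gripper_width: 0.22
r 46.143714647132555 ang 101.55881360706243 F box [0.3 3.  1.8] w 0.2200741530169139
```

```bash
python3 -m crank '[[-1,[0,-0.5,1.1],0],[-1,[0,0,0],0],[-1,[0,0,0],0]]'; python3 dial.py
```

```text
t: 22.45
tool_pos: [0.5764, 0.1475, 0.0644]
tool_rot: [[0.001, 0.28, 0.96], [0.002, 0.96, -0.28], [-1.0, 0.002, 0.0]]
ft_force: [-0.4, 5.6, 3.3]
gripper_width: 0.221
r 45.91200117967937 ang 100.82594089423708 F box [-2.   5.2  3.3] w 0.22087170925842664
```

```bash
python3 -m crank '[[-1,[0,-5.3,-14.7],0],[-1,[0,-10,-12],0],[-1,[0,-13.5,-7.8],0],[-1,[0,-15.4,-2.7],0],[-1,[0,-15.4,2.7],0],[-1,[0,-13.5,7.8],0],[-1,[0,-10,12],0],[-1,[0,-5.3,14.7],0],[-1,[0,0,15.6],0],[-1,[0,5.3,14.7],0],[-1,[0,10,12],0],[-1,[0,13.5,7.8],0],[-1,[0,15.4,2.7],0],[-1,[0,0,0],0],[-1,[0,0,0],0]]'; python3 dial.py
```

```text
t: 23.7
tool_pos: [0.6151, 0.0899, 0.0642]
tool_rot: [[0.001, 0.278, 0.961], [-0.001, 0.961, -0.278], [-1.0, -0.0, 0.001]]
ft_force: [0.8, -0.7, 4.1]
gripper_width: 0.225
r 44.69267892387055 ang 0.7948723106838912 F box [ 1.  -0.4  4.1] w 0.22497098985125302
```

```bash
python3 -m crank '[[-1,[0,15.4,-2.7],0],[-1,[0,13.5,-7.8],0],[-1,[0,10,-12],0],[-1,[0,5.3,-14.7],0],[-1,[0,0,-15.6],0],[-1,[0,-5.3,-14.7],0],[-1,[0,-10,-12],0],[-1,[0,-13.5,-7.8],0],[-1,[0,-7.7,-2],0],[-1,[0,-6,-0.7],0],[-1,[0,0,0],0],[-1,[0,0,0],0],[-1,[0,0,0],0]]'; python3 dial.py
```

```text
t: 24.78
tool_pos: [0.5287, 0.1166, 0.0642]
tool_rot: [[-0.0, 0.279, 0.96], [-0.0, 0.96, -0.279], [-1.0, -0.0, -0.0]]
ft_force: [2.6, -0.9, 1.0]
gripper_width: 0.221
r 45.72623684267209 ang 177.39685635779244 F box [ 2.8 -0.1  1. ] w 0.22097813580110914
```

```bash
python3 -m crank '[[-1,[0,-1.5,0],0],[-1,[0,0,0],0],[-1,[0,0,0],0]]'; python3 dial.py
```

```text
t: 25.03
tool_pos: [0.5283, 0.1152, 0.0642]
tool_rot: [[-0.0, 0.279, 0.96], [0.0, 0.96, -0.279], [-1.0, 0.0, -0.0]]
ft_force: [2.7, -0.3, 2.0]
gripper_width: 0.218
r 45.70022020534506 ang 179.21052032393408 F box [2.7 0.4 2. ] w 0.2183440997586322
```

Now clockwise to yellow, 50°.

```bash
python3 -m crank '[[-1,[0,14.3,2.3],0],[-1,[0,12.8,6.8],0],[-1,[0,10,10.5],0],[-1,[0,6.1,13.2],0],[-1,[0,1.6,14.4],0],[-1,[0,-3.1,14.2],0],[-1,[0,-3.2,6.5],0],[-1,[0,-3,4.5],0],[-1,[0,0,0],0],[-1,[0,0,0],0],[-1,[0,0,0],0]]'; python3 dial.py
```

```text
t: 25.95
tool_pos: [0.6082, 0.1293, 0.0644]
tool_rot: [[0.002, 0.28, 0.96], [0.001, 0.96, -0.28], [-1.0, 0.001, 0.002]]
ft_force: [3.8, 2.7, 3.0]
gripper_width: 0.222
r 45.47413152545535 ang 53.492645569416425 F box [2.9 3.7 3. ] w 0.22239572917257042
```

```bash
python3 -m crank '[[-1,[0,-1,1.1],0],[-1,[0,-0.8,0.8],0],[-1,[0,0,0],0],[-1,[0,0,0],0]]'; python3 dial.py
```

```text
t: 26.28
tool_pos: [0.6098, 0.1267, 0.0644]
tool_rot: [[0.002, 0.28, 0.96], [0.0, 0.96, -0.28], [-1.0, 0.001, 0.002]]
ft_force: [4.1, 4.6, 2.5]
gripper_width: 0.218
r 45.28496519526891 ang 49.58863969070134 F box [2.7 5.5 2.5] w 0.2181253742973965
```

```bash
python3 -m crank '[[0,[0,0,0],0],[0,[0,0,0],0],[0,[0,0,0],0],[0,[0,0,0],0],[0,[0,0,0],0],[0,[0,0,0],0],[0,[-10,0,0],0],[0,[-25,0,0],0],[0,[-25,0,0],0],[0,[-15,0,0],0],[0,[0,0,0],0]]'; python3 go.py '[486.7,116.3,140]'
python3 - <<'E'
from h import *
T=Cam("top");S=Cam("scene")
x=np.hstack([cv2.resize(T.im[150:250,180:280],None,fx=4,fy=4,interpolation=2),cv2.resize(S.im[130:230,230:330],None,fx=4,fy=4,interpolation=2)])
cv2.imwrite("pics/dialed.png",x)
E
```

```text
t: 27.2
tool_pos: [0.6118, 0.1266, 0.1437]
tool_rot: [[0.008, 0.279, 0.96], [0.0, 0.96, -0.279], [-1.0, 0.002, 0.008]]
ft_force: [0.1, -0.8, 0.1]
gripper_width: 0.502
t 27.2 pos [611.8 126.6 143.7] az 73.77 F [ 0.1 -0.8  0.1] w 0.502 j [  1.  35.  87.  -0.  58. -72.]
[486.7,116.3,140] tool shift [   2.7  -44.8 -117.3] rows 3.012211579403123
```

View pics/dialed.png

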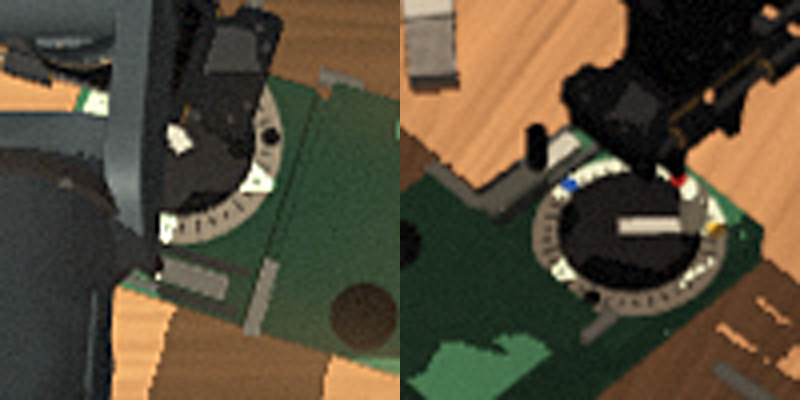

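The crank arm points at yellow (scene crop, about (710,225)). Next is the knob.

```bash
python3 -m crank '[[0,[0,-10,-26],0],[0,[0,-12,-31],0],[0,[0,-12,-31],0],[0,[0,-10.8,-29],0],[0,[0,0,0],0],[0,[0,0,0],0],[0,[0,0,0],0]]'; python3 go.py '[486.7,116.3,66]'
```

```text
t: 27.88
tool_pos: [0.485, 0.1161, 0.1388]
tool_rot: [[0.001, 0.28, 0.96], [-0.0, 0.96, -0.28], [-1.0, 0.0, 0.001]]
ft_force: [-0.0, 0.3, 0.3]
gripper_width: 0.502
t 27.8833 pos [485.  116.1 138.8] az 73.76 F [-0.   0.3  0.3] w 0.502 j [  1.  28. 105.  -0.  47. -73.]
[486.7,116.3,66] tool shift [72.8  0.7  1.6] rows 1.745761718210407
```

```bash
python3 -m crank '[[0,[15,0.7,1.6],0],[0,[25,0,0],0],[0,[20,0,0],0],[0,[10,0,0],0],[-1,[0,0,0],0],[-1,[0,0,0],0],[-1,[0,0,0],0],[-1,[0,0,0],0],[-1,[0,0,0],0],[-1,[0,0,0],0],[-1,[0,0,0],0],[-1,[0,0,0],0],[-1,[0,0,0],0]]' 25; python3 -m crank '[[-1,[0,-2,0],0],[-1,[0,-2,0],0],[-1,[0,-2,0],0],[-1,[0,-2,0],0],[-1,[0,0,0],0],[-1,[0,0,0],0]]'; python3 go.py
```

```text
t: 28.97
tool_pos: [0.4869, 0.1165, 0.0701]
tool_rot: [[0.002, 0.28, 0.96], [0.0, 0.96, -0.28], [-1.0, 0.001, 0.002]]
ft_force: [0.7, 1.2, 5.9]
gripper_width: 0.175
t: 29.47
tool_pos: [0.4845, 0.1086, 0.07]
tool_rot: [[0.002, 0.28, 0.96], [-0.0, 0.96, -0.28], [-1.0, 0.001, 0.002]]
ft_force: [0.6, 0.4, 6.3]
gripper_width: 0.171
t 29.4667 pos [484.5 108.6  70. ] az 73.76 F [0.6 0.4 6.3] w 0.171 j [ -0.  35. 108.  -0.  37. -74.]
```

The bolt passes 3 mm freely, so the combination is right.

```bash
python3 -m crank '[[-1,[0,-4,0],0],[-1,[0,-4,0],0],[-1,[0,-4,0],0],[-1,[0,-4,0],0],[-1,[0,-3,0],0],[-1,[0,-1.5,0],0],[-1,[0,-1,0],0],[-1,[0,0,0],0],[-1,[0,0,0],0]]'; python3 -m crank '[[-1,[0,-0.5,0],0],[-1,[0,-0.5,0],0],[-1,[0,0,0],0]]'
```

```text
t: 30.22
tool_pos: [0.4787, 0.0886, 0.07]
tool_rot: [[0.003, 0.28, 0.96], [0.001, 0.96, -0.28], [-1.0, 0.002, 0.002]]
ft_force: [1.1, 3.1, 6.7]
gripper_width: 0.178
t: 30.47
tool_pos: [0.4787, 0.0885, 0.0701]
tool_rot: [[0.004, 0.281, 0.96], [0.002, 0.96, -0.281], [-1.0, 0.003, 0.003]]
ft_force: [0.4, 7.7, 6.1]
gripper_width: 0.177
```

```bash
python3 -m crank '[[-0.2,[0,0,0],0],[-0.2,[0,0,0],0],[-0.2,[0,0,0],0],[-0.2,[0,0,0],0],[-0.2,[0,0,0],0],[-0.2,[-10,0,0],0],[-0.2,[-25,0,0],0],[-0.2,[-30,0,0],0],[-0.2,[-35,0,0],0],[-0.2,[-35,0,-20],0],[-0.2,[-20,0,-20],0],[-0.2,[0,0,-20],0],[-0.2,[0,0,0],0],[-0.2,[0,0,0],0],[-0.2,[0,0,0],0]]'; python3 go.py
python3 - <<'E'
from h import *
T=Cam("top");S=Cam("scene")
x=np.hstack([cv2.resize(T.im[140:250,180:330],None,fx=2.6,fy=2.6,interpolation=2),cv2.resize(S.im[130:240,200:330],None,fx=2.6,fy=2.6,interpolation=2)])
cv2.imwrite("pics/fin.png",x)
E
```

```text
t: 31.72
tool_pos: [0.4206, 0.1036, 0.2243]
tool_rot: [[0.001, 0.28, 0.96], [-0.0, 0.96, -0.28], [-1.0, 0.0, 0.001]]
ft_force: [0.2, -0.2, -0.1]
gripper_width: 0.4
t 31.7167 pos [420.6 103.6 224.3] az 73.75 F [ 0.2 -0.2 -0.1] w 0.4 j [ -1.  15. 108.  -0.  56. -75.]
```

View pics/fin.png

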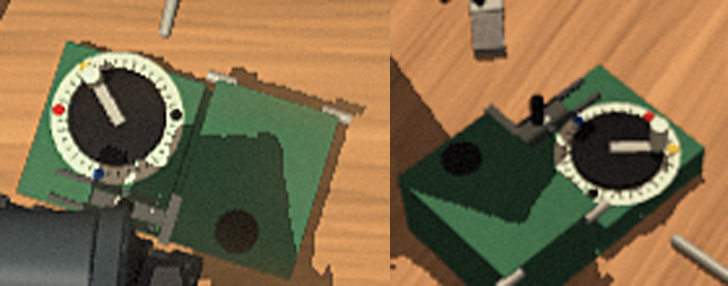

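The lid is shut, the crank is on yellow and the knob is at the lid end. The gripper is clear of everything.

```bash
python3 -c "
from workcell import manip
manip.sign_off()"
```

```text
the job is handed in; nothing more can be done
```

The job is done and handed in at about 32 s of the 72 s allowed; the sign-off gives no verdict.

- **Stamp:** it stands in the bay about 20 mm in front of the bay's middle. It was set down at about 9 N, and the picture after release shows it upright. It can't be seen now that the lid is shut.
- **Lid:** it was swung over from behind, then pressed on the pad. The catch gave way at about 6 N or a little more. It then stopped hard at 106.6 mm, the expected height of the shut pad.
- **Combination:** measured from the gripper's position, the crank stopped at about 101° for red (100°), 179° for blue (180°) and 50° for yellow (50°).
- **Bolt:** it slid about 29 mm to its end stop, past the 3 mm it would allow if locked, which confirms the combination.
- **Final check:** the last pictures show the lid shut, the crank on yellow and the knob at the lid end. The gripper was clear with no contact force. I steered clear of the other objects but did not measure afterwards whether they had moved.

No check failed. While gripping the knob there was a steady upward push of about 6 N on the fingers, probably light contact with the bolt or its guide. It had no visible effect.

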